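Check that the tag on a revolving eyewear display reads while it turns

ROBOT

A 6-joint arm with a two-finger parallel gripper is mounted at the origin on the work surface. World frame = base frame: x ahead of the robot, y to its left, z up, the work surface at z = 0. Lengths are in m, angles in degrees, forces in N, time in s.
With the tool pointing down it reaches from about 0.4 to 0.825 m from the base axis. Payload 7 kg.
Tool frame: the origin (TCP) lies on the centre line of the jaws, within the pads' length; the fingertips stand 19 mm ahead of it and the grasp point (between the pads) is the TCP; z points along the fingers, y is the line along which they close (so a half turn about z gives the same grasp; the last joint's range is limited). The gripper opens to 88 mm and grips with 3 to 60 N. Pads are 19 mm wide; open, the fingers measure 130 mm over their backs; the gripper's body (78 mm by 193 mm) begins 47 mm behind the grasp point.
Start: joints at [91.794, 20.546, 0.682, 0, -70.136, -16.507], TCP at [0.171, 0.653, 0.246] pointing down, gripper open.
Joint ranges: [-176.03, 176.03], [-82.01, 121.73], [-58.28, 71.71], [-173.87, 95.51], [-174.79, -0.11], [-173.66, 173.66]. Speed limits (degrees/s): [136.94, 136.94, 172.46, 180, 180, 180].

INTERFACE

Orientations are given as [roll, pitch, yaw] about the fixed x, y, z axes, in that order (R = Rz(yaw) Ry(pitch) Rx(roll)).
In Python, from plant import ctrl gives the robot as it stands.
- The arm moves only by the tool move_arm, never from a script. Its argument "motion" is a list of rows, each a list of 3 entries, a list of its own where there are three numbers: the shift along the tool's x, y, z in mm, then the turn, a rotation vector about the tool's x, y, z in degrees, then the closure, from 0 (fully open) to 1 (shut). A call has 1 to 10 rows; each row is the pose to reach, as a shift and turn from the pose commanded when the call began, along the tool's axes at that moment; what a row does not reach only later rows make up. A row lasts 1/12 s, in which the tool goes at most 41.7 mm and 7.16 degrees, less where a joint would pass 70% of its speed; a pose out of reach is approached as far as the arm can. A call with a gripper value outside its range is refused whole. The fingers move at their own pace and stop on an object; the grip force is fixed at half the most. Time passes only in rows, so rows that repeat a pose let the fingers close. It gives the time, the measured TCP pose, the force, the opening and the grip force at its end, in the units of the state.
- ctrl.get_obs(): the state, without advancing time (a new reading comes with each control period).
- ctrl.snapshot(name): name is "scene" or "top" or "wrist"; returns a dict with "color" (384x512x3 uint8, blue, green, red), "camera_matrix" (3x3 intrinsics, pixels), "cam_to_world" (4x4, takes a point from camera to world coordinates). Camera axes: x right, y up, looking along -z (the intrinsics and any distortion apply to the point x, -y, -z); pixel columns grow to the right and rows downward; lengths in m; the calibration is good to about 2 mm. A picture is of the moment at which its call begins. There is no depth.
- ctrl.close_job(): hands the job in; it is judged then, once.
The state is a dict: "clock": time; "joint_pos": joint angles; "qvel": joint speeds; "tau": joint torques, N m; "tool_pos": TCP position; "orientation": TCP orientation; "force": force on the tool from outside, world axes, zero at the start; "moment": the same for the moment, N m; "opening": finger opening in m; "gripper_force": force on a finger pad.
Only numpy, scipy, OpenCV 4.12 (cv2) and the standard library are available. Lean on these libraries where they do the work, as an engineer would, in place of code of your own. Each camera call takes 0.05 s, during which the arm holds its last target. There are 200 camera calls.

TASK

Lift the tag reader from its cradle and keep it upright; then use it to push the upright peg of the revolving display stand gently, so that the stand spins freely at about fifteen turns a minute. Withdraw from the peg, then keep the foot of the reader just above the round tag on the stand, within 4 cm and touching nothing, and follow the tag for five seconds while the stand coasts. Finally stand the reader back in its cradle and let go, without disturbing the other things on the counter; the stand may still be turning.

Things in the scene. Friction and masses are not known exactly. Their poses are not given: they have to be found in the camera images.
- stand: fixed black round foot of the revolving display, 190 mm across, 28 mm high; origin on the counter, on the vertical turning axis. It carries a freely turning white disc, 300 mm across, top 45 mm above the counter. On the disc: in the middle spectacles on a post (within 75 mm of the axis, up to 105 mm above the counter), near the edge a flat round tag and an upright peg, nothing else.
- turntable (a joint): angle of the disc about the vertical, rad, positive counter-clockwise from above, no stops within reach; at 0 the tag lies on the +x side of the axis, the peg on the +y side. Nominal inertia 0.013 kg m2 (varies by 30 percent), bearing friction 0.0009 N m plus 0.0006 N m s/rad: from 1.5 rad/s it coasts 10 to 20 s.
- tag (a point): centre of the top of the round grey anti-theft tag fixed on the disc, 40 mm across, 15 mm high, top 60 mm above the counter, 115 mm from the axis
- peg_top (a point): centre of the top of the upright aluminium peg fixed on the disc, 20 mm diameter, 45 mm high above the disc, top 90 mm above the counter, 115 mm from the axis, 90 degrees counter-clockwise of the tag seen from above. Push it sideways to turn the disc.
- cradle: fixed grey round dish that holds the reader, 92 mm across, 14 mm high; origin on the counter at its centre. Flat inner floor 4 mm above the counter, about 70 mm across inside.
- reader: white upright tag reader, a turned shape 126 mm tall, 0.15 kg, standing loose in the cradle; origin at the centre of its underside, which is the reading face, z up along its axis. Foot 44 mm across up to 22 mm high, then narrowing; grip part 30 mm diameter from 34 to 112 mm above the underside; cap 34 mm diameter above that.
- reader_grip (a point): point on the reader's axis 85 mm above its underside, where it is grasped from above
- calculator: bystander: grey pocket calculator, 150 x 90 x 18 mm, lying on the counter; origin under its centre
- spectacle_case: bystander: blue spectacle case, 65 x 160 x 40 mm; origin under its centre
- pen_cup: bystander: dark steel pen cup, 72 mm across, 95 mm high, with pens up to 150 mm; origin under its centre
There are look-alikes about, which are no part of the job. There is more than one size of the reader; the job needs the smallest.

How it is judged (in metres and radians):
On the way, in this order (a step that is already met when the one before it is completed fails the run):
1. the reader is lifted out of its cradle in the fingers (z of reader in the frame of cradle above 0.03 m and contact force between the fingers and reader above 1 N), for 0.2 s.
2. with the reader in the fingers, the stand turns at more than 0.8 rad/s, free of the robot and the reader ((velocity of joint turntable above 0.8 rad/s or velocity of joint turntable below -0.8 rad/s) and contact force between the fingers and reader above 1 N and contact force between each of reader, the arm and stand below 0.1 N), for 0.1 s.
3. the reader's underside stays within 40 mm of the top of the tag for 4.5 s while the stand coasts at more than 0.25 rad/s, touched by neither reader nor robot (distance between reader and tag below 0.04 m and (velocity of joint turntable above 0.25 rad/s or velocity of joint turntable below -0.25 rad/s) and contact force between the fingers and reader above 1 N and contact force between each of reader, the arm and stand below 0.1 N), for 4.5 s.
At the end, for the whole second after the job is handed in: The reader stands upright (within 0.1 rad), released and at rest on the floor of its cradle, centred within 20 mm; the bystanders are within 30 mm of where they were. The stand may still turn (horizontal distance between reader and cradle below 0.02 m and z of reader in the frame of cradle below 0.009 m and angle between reader's own z axis and vertical below 0.1 rad and linear speed of reader below 0.02 m/s and contact force between the fingers and reader below 0.1 N and distance of each of calculator, spectacle_case, pen_cup from where it was at the start of the episode below 0.03 m); the robot touches nothing.
It fails at once if the stand is flung round (over 2.6 rad/s) (velocity of joint turntable above 2.6 rad/s or velocity of joint turntable below -2.6 rad/s).
It fails at once if the reader is tipped by more than 0.6 rad (angle between reader's own z axis and vertical above 0.6 rad).
It fails at once if the reader or the robot strikes or presses the stand with more than 20 N (contact force between any of reader, the arm and stand above 20 N).
It fails at once if a bystander is knocked away (distance of any of calculator, spectacle_case, pen_cup from where it was at the start of the episode above 0.03 m).
It also fails if it takes over 67 s, if anything falls off the work surface, if the arm or the gripper's body presses on something with over 40 N, if the wrist force passes 120 N, or if a joint passes its speed limit or range.

## Working session

There is one attempt and no reset: what is moved stays moved. The work goes in short steps, Python scripts to look and compute and a tool call to move; the robot and the scene stay as the last step left them, time stands still between calls to the robot, and variables do not carry over. Pictures are saved under pics/ and viewed, at most 10 in all, crops included, and the job is handed in when it is done.

Besides the shell and the picture viewer there is one more tool, called after "Request:" as a command line: name --argument value ..., lists and objects as JSON in quotes. move_arm: Moves the arm, as the interface text tells. Its arguments: {"type":"object","properties":{"motion":{"type":"array"}},"required":["motion"]}

```bash
mkdir -p pics; python3 - <<'E'
from plant import ctrl
import cv2,pickle
d={}
for n in ("scene","top"):
    s=ctrl.snapshot(n); d[n]=s; cv2.imwrite(f"pics/{n}0.png",s["color"])
    print(n,s["camera_matrix"].tolist(),s["cam_to_world"].round(4).tolist(),[k for k in s])
pickle.dump(d,open("d0.pkl","wb"))
print(ctrl.get_obs())
E
```

```text
scene [[359.4293240752575, 0.0, 259.97435466721066], [0.0, 359.4293240752575, 194.63218416300515], [0.0, 0.0, 1.0]] [[0.1872, -0.7612, 0.6209, 1.3371], [0.9823, 0.1456, -0.1176, -0.1443], [-0.0008, 0.6319, 0.775, 1.0303], [0.0, 0.0, 0.0, 1.0]] ['color', 'camera_matrix', 'cam_to_world']
top [[423.50870504109804, 0.0, 249.55306254320539], [0.0, 423.50870504109804, 189.90465895682513], [0.0, 0.0, 1.0]] [[-0.02, 0.9941, -0.1063, 0.4075], [-0.9997, -0.0186, 0.0148, 0.0076], [0.0128, 0.1065, 0.9942, 1.7379], [0.0, 0.0, 0.0, 1.0]] ['color', 'camera_matrix', 'cam_to_world']
{'clock': 0.1, 'joint_pos': array([ 9.17947871e+01,  2.05885089e+01,  6.38529066e-01, -1.87928814e-02,
       -7.01363457e+01, -1.65074273e+01]), 'qvel': array([-0.05794953,  0.00263257,  0.01679492,  0.12563972,  0.0146613 ,
       -0.00604523]), 'tau': array([ 1.37509596e-04, -5.84160447e+01,  2.93751454e+01,  7.01547682e+00,
        1.01305961e-02, -4.82365567e-05]), 'tool_pos': array([0.1713384 , 0.65245871, 0.24469599]), 'orientation': array([ 1.79912212e+02, -7.59173124e-03, -1.47190331e+01]), 'force': array([-0.40994002, -0.34958687, -0.43487788]), 'moment': array([-0.00620636,  0.0153714 ,  0.01894183]), 'gripper_force': 0.0, 'opening': 0.08755920131467348}
```

View pics/scene0.png

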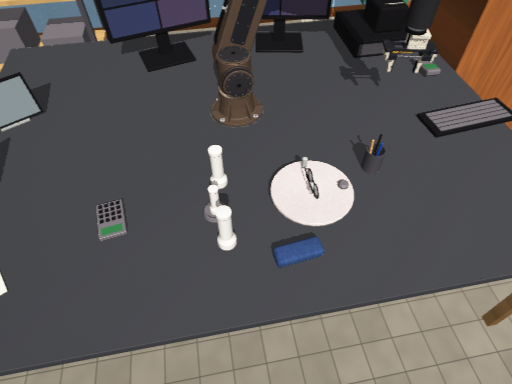

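View pics/top0.png

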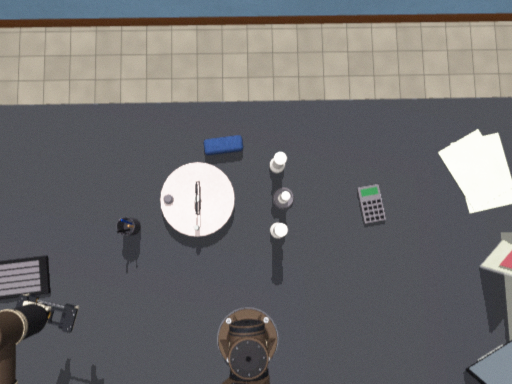

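The scene view shows upright white readers at (217,167), (214,203) and (227,228). The one at (214,203) looks smallest and stands in the grey dish. In the top view the tag is at (168,199), the peg about (198,232), the disc centre about (198,200), and the cradle at (284,198). I'll confirm this with a crop and measure.

```bash
cat > h.py <<'E'
import numpy as np, cv2
def ray(s,px):
    K=s["camera_matrix"];T=s["cam_to_world"]
    p=np.linalg.solve(K,[px[0],px[1],1]); d=T[:3,:3]@np.array([p[0],-p[1],-1]); return T[:3,3],d
def onz(s,px,z):
    o,d=ray(s,px); return o+d*(z-o[2])/d[2]
def proj(s,P):
    T=s["cam_to_world"]; q=T[:3,:3].T@(np.asarray(P,float)-T[:3,3]); u=s["camera_matrix"]@np.array([q[0],-q[1],-q[2]]); return u[:2]/u[2]
E
python3 - <<'E'
import pickle,cv2,numpy as np
from h import *
d=pickle.load(open("d0.pkl","rb"))
a=cv2.resize(d["scene"]["color"][135:260,190:370],None,fx=4,fy=4,interpolation=2)[:, :720]
b=cv2.resize(d["top"]["color"][140:250,150:300],None,fx=4,fy=4,interpolation=2)
cv2.imwrite("pics/c1.png",a);cv2.imwrite("pics/c2.png",b)
for n in d:  # disc ellipse: map white boundary onto z=.045
    s=d[n];g=cv2.inRange(s["color"],(150,150,150),(255,255,255))
    k,l,st,c=cv2.connectedComponentsWithStats(g)
    for i in range(1,k):
        if 900<st[i,4]<6000 and st[i,2]<120 and st[i,0]>100:
            cs,_=cv2.findContours((l==i).astype(np.uint8),0,1); h=cv2.convexHull(max(cs,key=len))[:,0]
            P=np.array([onz(s,p,.045)[:2] for p in h],np.float32); print(n,st[i],cv2.minEnclosingCircle(P))
E
```

```text
scene [ 208  145   29  105 1407] ((0.5040282011032104, -0.13176146149635315), 0.24309661984443665)
scene [ 271  157   83   69 4017] ((0.5539892315864563, 0.1914474219083786), 0.15999560058116913)
top [ 438  129   74   84 4077] ((0.6505985856056213, -0.9525739550590515), 0.18081022799015045)
top [ 160  162   75   74 4179] ((0.5579875707626343, 0.19335167109966278), 0.1495770364999771)
```

View pics/c1.png

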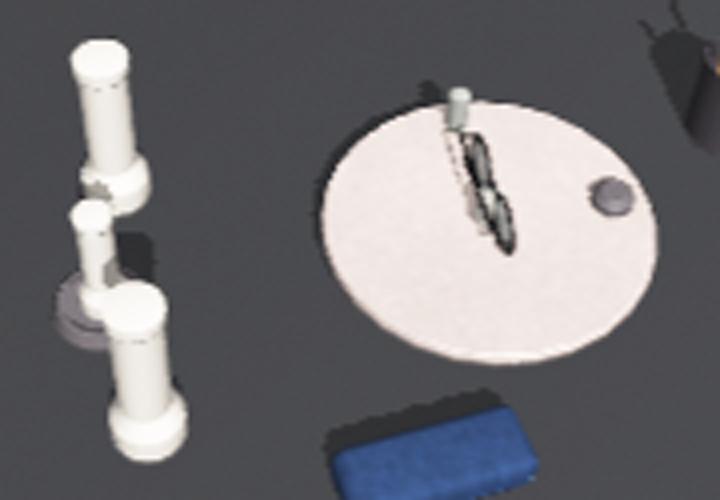

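View pics/c2.png

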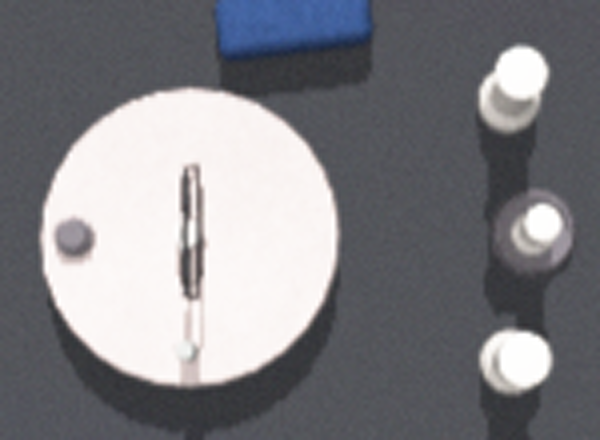

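The crops confirm it: the thin reader standing in the grey dish (scene (213,188), top (286,196)) is smallest. The other two, at scene (215,150) and (224,211), are fatter and taller and stand directly on the counter. The peg top is at scene (305,158) and top (197,227). The tag is at scene (343,183) and top (168,199).

```bash
python3 - <<'E'
import pickle,numpy as np
from h import *
from plant import ctrl
d=pickle.load(open("d0.pkl","rb"));T=d["top"];S=d["scene"]
def c(s,n,z):
    p=np.array(s)/4-.375+(np.array([190,135]) if n is S else np.array([150,140])); return onz(n,p,z)[:2].round(4)
print("peg",c((187,350),T,.09),c((459,94),S,.09))
print("tag",c((74,236),T,.06),c((612,194),S,.06))
print("cap",c((544,224),T,.130),c((92,212),S,.130))
print("cradle",c((534,232),T,.014))
print("R1 cap",c((523,74),T,.17),c((137,305),S,.17),"base",c((508,104),T,.0),c((147,432),S,.02))
print("R2 cap",c((525,358),T,.17),c((101,60),S,.17),"base",c((500,362),T,.0),c((115,186),S,.02))
print("case",c((295,25),T,.04)," cup",onz(T,(126,228),.09))
m=(T["color"].astype(int)); b=(m[...,0]-m[...,2]>50)&(np.indices(m.shape[:2])[0]>100); ys,xs=np.where(b[:, :260]); print("case px",xs.min(),xs.max(),ys.min(),ys.max(),onz(T,(xs.min(),ys.max()),.04),onz(T,(xs.max(),ys.min()),.04))
E
```

```text
peg [0.4426 0.1918] [0.4442 0.1914]
tag [0.5581 0.3062] [0.5631 0.3032]
cap [ 0.5549 -0.1536] [ 0.5575 -0.1548]
cradle [ 0.5575 -0.1548]
R1 cap [ 0.693 -0.134] [ 0.689 -0.131] base [ 0.6927 -0.1329] [ 0.706  -0.1368]
R2 cap [ 0.4274 -0.1284] [ 0.4225 -0.1287] base [ 0.426  -0.1175] [ 0.4344 -0.1316]
case [0.7714 0.0853]  cup [0.44463873 0.46311128 0.09      ]
case px 121 242 135 223 [0.46600618 0.49699123 0.04      ] [0.81529646 0.00864216 0.04      ]
```

Request:
move_arm --motion '[[[40, 10, 0], [0, 0, -7], 0], [[80, 30, 0], [0, 0, -14.7], 0], [[105, 65, 0], [0, 0, -14.7], 0], [[130, 100, 0], [0, 0, -14.7], 0], [[155, 130, 0], [0, 0, -14.7], 0], [[180, 160, 0], [0, 0, -14.7], 0], [[205, 190, 0], [0, 0, -14.7], 0], [[230, 220, 0], [0, 0, -14.7], 0], [[255, 250, 0], [0, 0, -14.7], 0], [[280, 280, 0], [0, 0, -14.7], 0]]'

```text
clock: 0.93
tool_pos: [0.3714, 0.3089, 0.2455]
orientation: [-180.0, 0.0, 0.0]
force: [1.2, 0.3, 0.1]
opening: 0.0874
gripper_force: 0.0
```

Request:
move_arm --motion '[[[15, 37, 0], [0, 0, 0], 0], [[30, 74, 0], [0, 0, 0], 0], [[45, 111, 0], [0, 0, 0], 0], [[60, 148, 0], [0, 0, 0], 0], [[75, 185, 0], [0, 0, 0], 0], [[90, 222, 0], [0, 0, 0], 0], [[105, 259, 0], [0, 0, 0], 0], [[120, 296, 0], [0, 0, 0], 0], [[135, 333, 0], [0, 0, 0], 0], [[150, 370, 0], [0, 0, 0], 0]]'

```text
clock: 1.77
tool_pos: [0.5212, -0.0612, 0.2455]
orientation: [-180.0, 0.0, -0.0]
force: [-0.9, 1.3, 1.1]
opening: 0.0874
gripper_force: 0.0
```

Request:
move_arm --motion '[[[20, 40, 0], [0, 0, 0], 0], [[30, 75, 0], [0, 0, 0], 0], [[36, 93, 0], [0, 0, 0], 0], [[36, 93, 0], [0, 0, 0], 0], [[36, 93, 0], [0, 0, 0], 0]]'

```text
clock: 2.18
tool_pos: [0.5567, -0.1533, 0.2446]
orientation: [-180.0, 0.1, -0.2]
force: [-0.4, 1.5, -0.7]
opening: 0.0877
gripper_force: 0.0
```

Request:
move_arm --motion '[[[0, 0, 35], [0, 0, 0], 0], [[0, 0, 70], [0, 0, 0], 0], [[0, 0, 100], [0, 0, 0], 0], [[0, 0, 125], [0, 0, 0], 0], [[0, 0, 145], [0, 0, 0], 0], [[0, 0, 156], [0, 0, 0], 0], [[0, 0, 156], [0, 0, 0], 0]]'

```text
clock: 2.77
tool_pos: [0.5554, -0.1511, 0.0874]
orientation: [-180.0, 0.2, 0.0]
force: [0.3, -0.7, -0.0]
opening: 0.0873
gripper_force: 0.0
```

Request:
move_arm --motion '[[[0, 0, 0], [0, 0, 0], 0.3], [[0, 0, 0], [0, 0, 0], 0.5], [[0, 0, 0], [0, 0, 0], 0.6], [[0, 0, 0], [0, 0, 0], 0.7], [[0, 0, 0], [0, 0, 0], 0.8], [[0, 0, 0], [0, 0, 0], 1], [[0, 0, 0], [0, 0, 0], 1], [[0, 0, 0], [0, 0, 0], 1], [[0, 0, 0], [0, 0, 0], 1]]'

```text
clock: 3.52
tool_pos: [0.557, -0.1522, 0.0896]
orientation: [180.0, -0.0, -0.0]
force: [-0.4, -0.9, 1.5]
opening: 0.0331
gripper_force: 0.3
```

Request:
move_arm --motion '[[[0, 0, 0], [0, 0, 0], 1], [[0, 0, 0], [0, 0, 0], 1], [[0, 0, 0], [0, 0, 0], 1], [[0, 0, 0], [0, 0, 0], 1]]'

```text
clock: 3.85
tool_pos: [0.5569, -0.1521, 0.0894]
orientation: [-180.0, 0.0, -0.0]
force: [-0.5, -0.3, -1.4]
opening: 0.0293
gripper_force: 30.2
```

Request:
move_arm --motion '[[[0, 0, -5], [0, 0, 0], 1], [[0, 0, -20], [0, 0, 0], 1], [[0, 0, -40], [0, 0, 0], 1], [[0, 0, -70], [0, 0, 0], 1], [[0, 0, -95], [0, 0, 0], 1], [[0, 0, -110], [0, 0, 0], 1], [[0, 0, -110], [0, 0, 0], 1], [[0, 0, -110], [0, 0, 0], 1], [[0, 0, -110], [0, 0, 0], 1]]'

```text
clock: 4.6
tool_pos: [0.5563, -0.152, 0.1987]
orientation: [-180.0, 0.1, -0.0]
force: [0.4, -0.6, -2.1]
opening: 0.0297
gripper_force: 30.3
```

```bash
python3 - <<'E'
from plant import ctrl
import cv2,pickle,numpy as np
s=ctrl.snapshot("scene");t=ctrl.snapshot("top");o=ctrl.get_obs()
pickle.dump((s,t),open("d1.pkl","wb"))
a=cv2.resize(s["color"][100:260,170:370],None,fx=3,fy=3,interpolation=2);cv2.imwrite("pics/s1.png",a)
print(o["tool_pos"],o["orientation"],o["opening"],o["gripper_force"])
E
```

```text
[ 0.55620509 -0.15206751  0.19815869] [-1.79990202e+02  1.40235440e-01 -2.57832135e-02] 0.02961210903673987 30.25330537901027
```

View pics/s1.png

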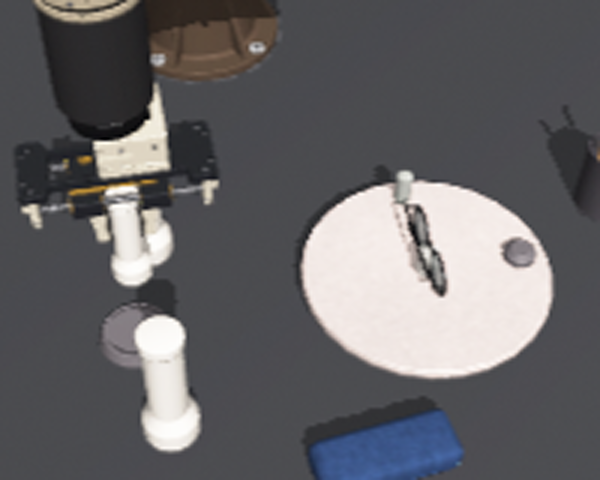

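The reader is held upright and clear of the cradle, with its foot at crop (130,268). Moving to beside the peg.

Request:
move_arm --motion '[[[-5, -15, 0], [0, 0, 0], 1], [[-15, -45, 0], [0, 0, 0], 1], [[-28, -80, 0], [0, 0, 0], 1], [[-41, -117, 0], [0, 0, 0], 1], [[-54, -154, 0], [0, 0, 0], 1], [[-67, -191, 0], [0, 0, 0], 1], [[-80, -228, 0], [0, 0, 0], 1], [[-92, -262, 0], [0, 0, 0], 1], [[-101, -288, 0], [0, 0, 0], 1], [[-107, -303, 0], [0, 0, 0], 1]]'

```text
clock: 5.53
tool_pos: [0.4489, 0.1531, 0.1988]
orientation: [180.0, 0.1, 0.1]
force: [0.0, 0.7, -1.6]
opening: 0.0293
gripper_force: 30.3
```

Request:
move_arm --motion '[[[0, 0, 5], [0, 0, 0], 1], [[0, 0, 20], [0, 0, 0], 1], [[0, 0, 38], [0, 0, 0], 1], [[0, 0, 52], [0, 0, 0], 1], [[0, 0, 58], [0, 0, 0], 1], [[0, 0, 58], [0, 0, 0], 1], [[0, 0, 58], [0, 0, 0], 1]]'

```text
clock: 6.12
tool_pos: [0.4502, 0.1505, 0.1413]
orientation: [179.9, 0.0, -0.0]
force: [-0.0, 1.2, -0.9]
opening: 0.0297
gripper_force: 30.3
```

```bash
python3 - <<'E'
from plant import ctrl
import cv2,pickle,numpy as np
s=ctrl.snapshot("scene");t=ctrl.snapshot("top");o=ctrl.get_obs()
pickle.dump((s,t),open("d2.pkl","wb"))
a=cv2.resize(s["color"][110:230,240:390],None,fx=4,fy=4,interpolation=2);b=cv2.resize(t["color"][150:270,140:290],None,fx=4,fy=4,interpolation=2)
cv2.imwrite("pics/s2.png",np.vstack([a,b])[:, :][::1] if 0 else cv2.resize(np.hstack([a,b]),(800,320)))
print(o["clock"],o["tool_pos"],o["orientation"],o["opening"],o["force"])
E
```

```text
6.2167 [0.45066724 0.15102594 0.14221798] [-1.79976914e+02 -4.96080514e-02 -1.64546741e-02] 0.029499443459201448 [ 0.41523557  0.12369026 -1.83109366]
```

View pics/s2.png

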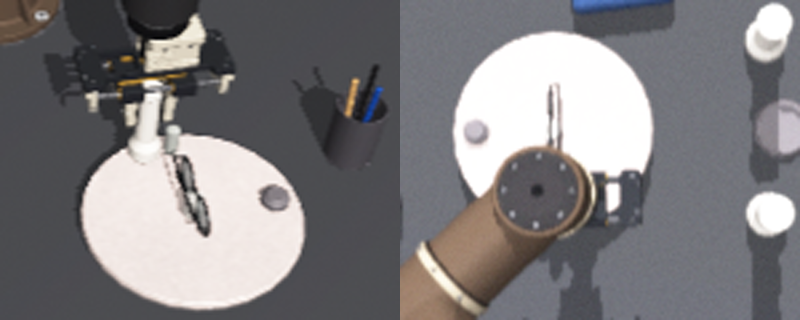

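The reader's foot, at (145,150) in the left half, sits beside the peg at (172,138) with a small gap. The disc hasn't moved.

```bash
python3 - <<'E'
import numpy as np
A=np.array([.5585,.1925]);P0=np.array([.4503,.152]);r=np.hypot(*(P0-A));a0=np.arctan2(*(P0-A)[::-1])
s=np.cumsum([3,3,3,4,6,8,10,12,13,14, 15,15,11,6,2,0])/1000
p=[(A+r*np.array([np.cos(a0-x/r),np.sin(a0-x/r)])-P0)*1000*[1,-1] for x in s]
p=np.array(p);print(r,p[:10].round(1).tolist(),(p[10:]-p[9]).round(1).tolist())
E
```

```text
0.1155313377400262 [[-1.0, -2.8], [-2.0, -5.7], [-2.8, -8.5], [-3.9, -12.4], [-5.2, -18.3], [-6.4, -26.2], [-7.2, -36.1], [-7.1, -48.1], [-5.5, -61.0], [-2.2, -74.6]] [[5.3, -14.0], [12.5, -27.2], [18.7, -36.2], [22.5, -40.9], [23.8, -42.4], [23.8, -42.4]]
```

Request:
move_arm --motion '[[[-1, -3, 0], [0, 0, 0], 1], [[-2, -6, 0], [0, 0, 0], 1], [[-3, -8.5, 0], [0, 0, 0], 1], [[-4, -12.5, 0], [0, 0, 0], 1], [[-5, -18.5, 0], [0, 0, 0], 1], [[-6.5, -26, 0], [0, 0, 0], 1], [[-7, -36, 0], [0, 0, 0], 1], [[-7, -48, 0], [0, 0, 0], 1], [[-5.5, -61, 0], [0, 0, 0], 1], [[-2, -74.5, 0], [0, 0, 0], 1]]'

```text
clock: 7.05
tool_pos: [0.4481, 0.227, 0.1416]
orientation: [-180.0, -0.0, 0.0]
force: [0.1, 0.5, -2.4]
opening: 0.0294
gripper_force: 30.3
```

Request:
move_arm --motion '[[[5, -14, 0], [0, 0, 0], 1], [[12.5, -27, 0], [0, 0, 0], 1], [[18.5, -36, 0], [0, 0, 0], 1], [[20, -40, -3], [0, 0, 0], 1], [[20, -42, -13], [0, 0, 0], 1], [[20, -42, -35], [0, 0, 0], 1], [[20, -42, -55], [0, 0, 0], 1], [[20, -42, -60], [0, 0, 0], 1]]'

```text
clock: 7.72
tool_pos: [0.4693, 0.2681, 0.2055]
orientation: [-179.8, -0.2, 0.0]
force: [0.4, 0.8, -1.2]
opening: 0.0296
gripper_force: 30.3
```

```bash
cat > look.py <<'E'
from plant import ctrl
import cv2,pickle,numpy as np,sys
n=int(sys.argv[1]);out=[]
for i in range(n):
    c=ctrl.get_obs()["clock"];out.append((c,ctrl.snapshot("scene"),ctrl.snapshot("top")))
pickle.dump(out,open(sys.argv[2]+".pkl","wb"))
ims=[cv2.resize(f[1]["color"][130:240,250:380],None,fx=3,fy=3,interpolation=2) for f in (out[0],out[-1])]
ims+=[cv2.resize(f[2]["color"][150:260,140:270],None,fx=3,fy=3,interpolation=2) for f in (out[0],out[-1])]
cv2.imwrite(f"pics/{sys.argv[2]}.png",cv2.resize(np.vstack([np.hstack(ims[:2]),np.hstack(ims[2:])]),(700,592)))
o=ctrl.get_obs();print([f[0] for f in out],o["clock"],o["tool_pos"],o["gripper_force"])
E
python3 look.py 4 t1
```

```text
[7.7167, 7.8167, 7.9167, 8.0167] 8.1167 [0.46773541 0.26690249 0.20058935] 30.253667116630822
```

View pics/t1.png

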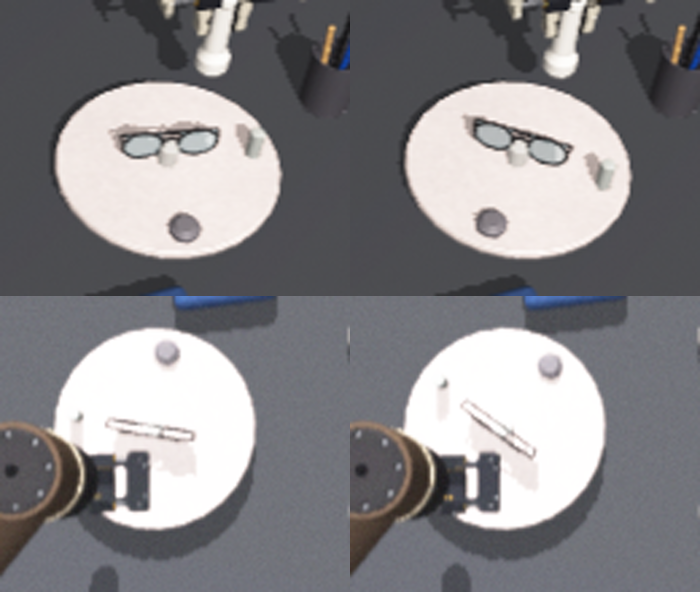

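The disc is turning clockwise. The tag went from (185,227) to (490,222) in the scene halves, which is about 27° in 0.3 s. The reader is clear of it. Next I'll fit the tag's motion.

```bash
cat > fit.py <<'E'
import pickle,numpy as np,cv2
from h import *
A=np.array([.5585,.1925]);R=.115
g=np.linspace(-.016,.016,9);G=np.array([(x,y) for x in g for y in g if x*x+y*y<.016**2])
def score(s,th):
    c=A+R*np.array([np.cos(th),np.sin(th)]);im=s["color"];v=[]
    for q in G:
        u=proj(s,[c[0]+q[0],c[1]+q[1],.06]).round().astype(int);v.append(im[u[1],u[0]].astype(float))
    v=np.array(v);m=v.mean(1)
    return ((m>60)&(m<155)&(np.ptp(v,axis=1)<35)).mean()
def angle(s,guess=None,w=np.pi):
    ts=np.arange(-w,w,np.radians(1))+(0 if guess is None else guess)
    v=np.array([score(s,t) for t in ts]);k=v>=v.max()-.12
    z=np.exp(1j*ts[k]); return np.angle(z.mean()),v.max(),abs(z.mean())
E
python3 - <<'E'
import pickle,numpy as np
from fit import *
F=pickle.load(open("t1.pkl","rb"))
for c,s,t in F:
    a,b=angle(s),angle(t); print(c,np.degrees(a[0]).round(1),np.round(a[1:],2),np.degrees(b[0]).round(1),np.round(b[1:],2))
a=np.degrees(angle(pickle.load(open("d0.pkl","rb"))["scene"])[0]);print(a)
E
```

```text
7.7167 -8.0 [0.96 1.  ] 166.0 [0.98 1.  ]
7.8167 -17.0 [0.96 1.  ] 166.0 [1. 1.]
7.9167 -25.5 [0.98 1.  ] 167.0 [1. 1.]
8.0167 -33.5 [0.93 1.  ] 166.0 [1. 1.]
88.99999999999696
```

```bash
cat > plan.py <<'E'
import json,os,numpy as np
from scipy.optimize import least_squares
from fit import *
def load(): return json.load(open("obs.json")) if os.path.exists("obs.json") else []
T0=7.7167
def model(p,t):  # clockwise speed w, w'=-(a+b w)/I
    th,w,I=p;k=.0006/I;c=1.5;x=np.asarray(t)-T0
    return th-((w+c)*(1-np.exp(-k*x))/k-c*x), (w+c)*np.exp(-k*x)-c
def fitobs(o):
    o=np.array(o)
    f=lambda p:np.r_[(model(p,o[:,0])[0]-o[:,1])/.015,(p[2]-.013)/.0025]
    p=least_squares(f,[o[0,1],1.5,.013],x_scale=[.1,.1,.001]).x
    print("p",p.round(4),"res deg",np.degrees(model(p,o[:,0])[0]-o[:,1]).round(1)[-6:]);return p
def tag(p,t):
    a,w=model(p,t);return A+R*np.stack([np.cos(a),np.sin(a)],-1)
E
python3 - <<'E'
import json,numpy as np
from plan import *
o=list(zip([7.7167,7.8167,7.9167,8.0167],np.radians([-8,-17,-25.5,-33.5])))
json.dump(o,open("obs.json","w"));p=fitobs(o)
from scipy.interpolate import CubicHermiteSpline as H
t0=8.1167;T=1.0;P=np.array([.4683,.2685]);e=tag(p,t0+T);v=(tag(p,t0+T+.01)-tag(p,t0+T-.01))/.02
h=H([0,T],[P,e],[[0,0],v]);k=np.arange(1,11)/12
print(((h(k)-P)*1000*[1,-1]).round(0).tolist(), h(k).round(3).tolist())
E
```

```text
p [-0.1433  1.5043  0.013 ] res deg [-0.2  0.2  0.2 -0.2]
[[1.0, 4.0], [5.0, 15.0], [11.0, 31.0], [18.0, 51.0], [25.0, 74.0], [31.0, 97.0], [37.0, 120.0], [42.0, 141.0], [44.0, 158.0], [43.0, 170.0]] [[0.47, 0.265], [0.474, 0.254], [0.479, 0.238], [0.486, 0.217], [0.493, 0.195], [0.5, 0.172], [0.506, 0.149], [0.51, 0.128], [0.512, 0.11], [0.512, 0.098]]
```

Request:
move_arm --motion '[[[1, 4, -5], [0, 0, 0], 1], [[5, 15, -12], [0, 0, 0], 1], [[11, 31, -15], [0, 0, 0], 1], [[18, 51, -15], [0, 0, 0], 1], [[25, 74, -15], [0, 0, 0], 1], [[31, 97, -15], [0, 0, 0], 1], [[37, 120, -12], [0, 0, 0], 1], [[42, 141, -6], [0, 0, 0], 1], [[44, 158, 0], [0, 0, 0], 1], [[43, 170, 5], [0, 0, 0], 1]]'

```text
clock: 8.95
tool_pos: [0.5114, 0.0953, 0.1966]
orientation: [180.0, -0.0, -0.1]
force: [-0.6, -0.2, -2.2]
opening: 0.0295
gripper_force: 30.3
```

```bash
cat > step.py <<'E'
# usage: step.py cx cy : commanded xy now; one scene look, refit, print where tag is, rows to follow
import sys,json,numpy as np
from plan import *
from plant import ctrl
o=load();p=fitobs(o);ob=ctrl.get_obs();t=ob["clock"];s=ctrl.snapshot("scene")
g=model(p,t)[0];a,q,_=angle(s,g,.5);a+=2*np.pi*np.round((g-a)/2/np.pi)
print("t",t,"pred",np.degrees(g).round(1),"seen",np.degrees(a).round(1),q.round(2))
if q>.8 and abs(a-g)<.2: o.append((t,a));json.dump(o,open("obs.json","w"));p=fitobs(o)
t=ctrl.get_obs()["clock"];c=np.array([float(sys.argv[1]),float(sys.argv[2])])
k=t+np.arange(0,13)/12;m=tag(p,k)
print("tcp",ob["tool_pos"].round(4),"w",model(p,t)[1].round(2),"t",t)
print(((m-c)*1000*[1,-1]).round(0).tolist(),"end",m[10].round(4))
cv2.imwrite("pics/last.png",cv2.resize(s["color"][120:250,230:400],None,fx=4,fy=4))
E
python3 step.py .5113 .0985
```

```text
p [-0.1433  1.5043  0.013 ] res deg [-0.2  0.2  0.2 -0.2]
t 8.95 pred -108.6 seen -111.6 0.96
p [-0.1371  1.5489  0.0133] res deg [ 0.1  0.3  0.1 -0.6  0.1]
tcp [0.5114 0.0953 0.1966] w 1.38 t 9.0
[[-2.0, 10.0], [-14.0, 4.0], [-24.0, -4.0], [-34.0, -13.0], [-43.0, -22.0], [-50.0, -32.0], [-56.0, -43.0], [-61.0, -55.0], [-65.0, -67.0], [-67.0, -79.0], [-68.0, -91.0], [-67.0, -103.0], [-66.0, -115.0]] end [0.4435 0.1897]
```

Request:
move_arm --motion '[[[-13, 4, 3], [0, 0, 0], 1], [[-24, -4, 10], [0, 0, 0], 1], [[-34, -13, 18], [0, 0, 0], 1], [[-43, -22, 25], [0, 0, 0], 1], [[-50, -32, 30], [0, 0, 0], 1], [[-56, -43, 33], [0, 0, 0], 1], [[-61, -55, 34], [0, 0, 0], 1], [[-65, -67, 34], [0, 0, 0], 1], [[-67, -79, 34], [0, 0, 0], 1], [[-68, -91, 34], [0, 0, 0], 1]]'

```text
clock: 9.83
tool_pos: [0.4429, 0.1892, 0.163]
orientation: [-180.0, -0.0, 0.0]
force: [0.6, 0.3, -2.8]
opening: 0.0293
gripper_force: 30.3
```

```bash
python3 step.py .4433 .1895
```

```text
p [-0.1371  1.5489  0.0133] res deg [ 0.1  0.3  0.1 -0.6  0.1]
t 9.8333 pred -178.6 seen -180.9 0.38
tcp [0.4429 0.1892 0.163 ] w 1.27 t 9.8833
[[0.0, -8.0], [1.0, -20.0], [4.0, -31.0], [7.0, -43.0], [12.0, -53.0], [18.0, -64.0], [24.0, -73.0], [32.0, -82.0], [40.0, -90.0], [49.0, -97.0], [58.0, -103.0], [68.0, -108.0], [78.0, -112.0]] end [0.5014 0.2923]
```

View pics/last.png

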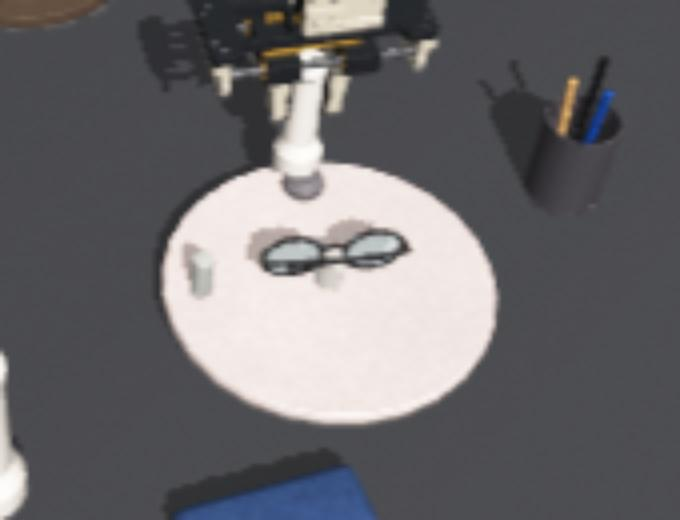

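The foot at (298,158) hovers right over the tag at (303,187). The peg and spectacles are well clear. Keep following.

Request:
move_arm --motion '[[[1, -21, 0], [0, 0, 0], 1], [[4, -33, 0], [0, 0, 0], 1], [[8, -45, 0], [0, 0, 0], 1], [[13, -55, 0], [0, 0, 0], 1], [[19, -66, 0], [0, 0, 0], 1], [[26, -75, 0], [0, 0, 0], 1], [[34, -84, 0], [0, 0, 0], 1], [[42, -92, 0], [0, 0, 0], 1], [[51, -99, 0], [0, 0, 0], 1], [[60, -104, 0], [0, 0, 0], 1]]'

```text
clock: 10.72
tool_pos: [0.5042, 0.2931, 0.1624]
orientation: [180.0, 0.0, -0.0]
force: [-0.5, -1.0, -1.4]
opening: 0.0295
gripper_force: 30.3
```

```bash
sed -i 's/q>.8 and abs(a-g)<.2/q>.3 and abs(a-g)<.12/' step.py; python3 step.py .5033 .2935
```

```text
p [-0.1371  1.5489  0.0133] res deg [ 0.1  0.3  0.1 -0.6  0.1]
t 10.7167 pred -240.2 seen -250.4 0.87
tcp [0.5042 0.2931 0.1624] w 1.16 t 10.7667
[[4.0, -2.0], [14.0, -6.0], [24.0, -10.0], [35.0, -12.0], [46.0, -14.0], [56.0, -14.0], [67.0, -13.0], [77.0, -12.0], [87.0, -9.0], [97.0, -6.0], [106.0, -2.0], [115.0, 3.0], [124.0, 9.0]] end [0.6097 0.2954]
```

```bash
cat >> fit.py <<'E'
def pegscore(s,th):
    im=s["color"];v=[]
    r=s["cam_to_world"][:3,0]
    for z in np.linspace(.05,.088,7):
        for l in (-.006,-.003,0,.003,.006):
            u=proj(s,np.array([A[0]+R*np.cos(th),A[1]+R*np.sin(th),z])+l*r).round().astype(int);v.append(im[u[1],u[0]].astype(float))
    v=np.array(v);m=v.mean(1);return ((v[:,1]-v[:,2]>0)&(m>110)&(m<225)).mean()
def pegangle(s,g,w=.5): # g: guess of tag angle; returns tag angle
    ts=np.arange(-w,w,np.radians(.5))+g+np.pi/2;v=np.array([pegscore(s,t) for t in ts]);k=v>=v.max()-.1
    return ts[k].mean()-np.pi/2,v.max()
E
python3 - <<'E'
import pickle,numpy as np
from fit import *
d=pickle.load(open("d0.pkl","rb"))["scene"]
F=[(0,d,0)]+pickle.load(open("t1.pkl","rb"))
im=cv2.resize(cv2.imread("pics/last.png"),None,fx=.25,fy=.25,interpolation=cv2.INTER_AREA)
L=dict(d);L["color"]=d["color"].copy();L["color"][120:250,230:400]=im
u=proj(d,[.443,.1915,.07]).astype(int);print(u,d["color"][u[1],u[0]-1:u[0]+2].tolist(),d["color"][190,290].tolist())
for f,g in zip([f[1] for f in F]+[L],[90,-8,-17,-25.5,-33.5,-245]):
    a,q=pegangle(f,np.radians(g)); print(g,np.degrees(a).round(1),q.round(2))
E
```

```text
[303 161] [[127, 132, 134], [155, 161, 160], [176, 182, 181]] [229, 232, 242]
90 90.4 0.74
-8 -4.6 0.46
-17 -15.9 0.49
-25.5 -26.5 0.4
-33.5 -32.1 0.51
-245 -248.4 0.57
```

```bash
sed -i 's/\.0025\]/.008]/; s/o=np.array(o)$/o=np.array(o)[-9:]/' plan.py
sed -i 's/^if q>.3.*/b,qb=pegangle(s,g,.35);print("peg",np.degrees(b).round(1),qb.round(2));a=b if qb>.4 and abs(a-b)>.05 and q<.9 else a\nif abs(a-g)<.25: o.append((t,a));json.dump(o,open("obs.json","w"));p=fitobs(o)/' step.py
python3 - <<'E'
import json,numpy as np
from plan import *
o=load()+[(9.8333,np.radians(-181)),(10.7167,np.radians(-248.9))];json.dump(o,open("obs.json","w"));p=fitobs(o)
t=10.7667;m=tag(p,t+np.arange(0,13)/12);print(model(p,t),((m-[.5033,.2935])*1000*[1,-1]).round(0).tolist(),m[10])
E
```

```text
p [-0.1402  1.5128  0.0231] res deg [ 0.3  0.2 -0.3 -0.  -0.6  0.5]
(np.float64(-4.400189734291619), np.float64(1.2837053153825746)) [[20.0, -8.0], [32.0, -12.0], [44.0, -13.0], [56.0, -14.0], [68.0, -13.0], [80.0, -11.0], [91.0, -8.0], [103.0, -4.0], [113.0, 2.0], [123.0, 8.0], [132.0, 16.0], [140.0, 24.0], [148.0, 33.0]] [0.63541902 0.27798956]
```

Request:
move_arm --motion '[[[17, -8, 0], [0, 0, 0], 1], [[35, -13, 0], [0, 0, 0], 1], [[52, -14, 0], [0, 0, 0], 1], [[67, -13, 0], [0, 0, 0], 1], [[80, -11, 0], [0, 0, 0], 1], [[91, -8, 0], [0, 0, 0], 1], [[103, -4, 0], [0, 0, 0], 1], [[113, 2, 0], [0, 0, 0], 1], [[123, 8, 0], [0, 0, 0], 1], [[132, 16, 0], [0, 0, 0], 1]]'

```text
clock: 11.6
tool_pos: [0.636, 0.2757, 0.1626]
orientation: [-180.0, 0.0, -0.0]
force: [0.2, 0.1, -1.9]
opening: 0.0297
gripper_force: 30.3
```

```bash
python3 step.py .6353 .2775
```

```text
p [-0.1402  1.5128  0.0231] res deg [ 0.3  0.2 -0.3 -0.  -0.6  0.5]
t 11.6 pred -312.0 seen -320.6 0.62
peg -312.0 0.0
p [-0.1417  1.4848  0.0377] res deg [ 0.4 -0.   0.6 -1.1 -2.4  2.3]
tcp [0.636  0.2757 0.1626] w 1.3 t 11.65
[[14.0, 14.0], [21.0, 25.0], [27.0, 36.0], [32.0, 47.0], [35.0, 59.0], [37.0, 71.0], [38.0, 83.0], [38.0, 96.0], [36.0, 108.0], [33.0, 119.0], [29.0, 131.0], [23.0, 142.0], [17.0, 152.0]] end [0.664  0.1467]
```

View pics/last.png

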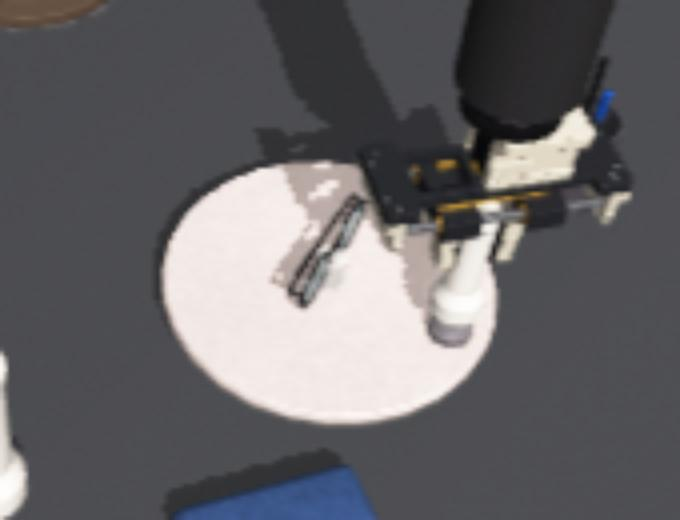

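The foot at (460,295) is over the tag at (450,330), which is a few mm ahead of it. I'll pin down the tag angle from its visible outline.

```bash
python3 - <<'E'
import json,numpy as np,pickle
from plan import *
s=pickle.load(open("d0.pkl","rb"))["scene"]
for a in (-308,-312,-316,-320):
    c=A+R*np.array([np.cos(np.radians(a)),np.sin(np.radians(a))])
    pts=np.array([proj(s,[c[0]+.02*np.cos(q),c[1]+.02*np.sin(q),z]) for q in np.arange(0,6.3,.2) for z in(.045,.06)])
    pts=(pts-[230,120])*4+2; print(a,pts.min(0).round(),pts.max(0).round())
for a in (-314.,-315.5,-317.):
    o=load()[:-1]+[(11.6,np.radians(a))];p=fitobs(o);t=11.65
    m=tag(p,t+np.arange(0,13)/12);print(a,model(p,t)[1],((m-[.6353,.2775])*1000*[1,-1]).round(0).tolist(),m[10])
E
```

```text
-308 [429. 297.] [479. 343.]
-312 [426. 303.] [476. 350.]
-316 [422. 309.] [472. 356.]
-320 [417. 315.] [467. 362.]
p [-0.1415  1.5028  0.0262] res deg [ 0.2 -0.3  0.2 -0.7 -0.2  0.4]
-314.0 1.2437548547355317 [[8.0, 7.0], [15.0, 16.0], [22.0, 26.0], [27.0, 36.0], [32.0, 47.0], [35.0, 58.0], [37.0, 70.0], [38.0, 81.0], [38.0, 93.0], [37.0, 104.0], [34.0, 115.0], [31.0, 126.0], [26.0, 137.0]] [0.66942825 0.16216977]
p [-0.1422  1.4966  0.0286] res deg [ 0.3 -0.2  0.4 -0.7 -0.6  0.8]
-315.5 1.2595971183074957 [[9.0, 9.0], [17.0, 18.0], [23.0, 28.0], [28.0, 39.0], [33.0, 50.0], [36.0, 61.0], [38.0, 73.0], [38.0, 85.0], [38.0, 96.0], [36.0, 108.0], [33.0, 119.0], [29.0, 130.0], [24.0, 141.0]] [0.66826983 0.15821319]
p [-0.1425  1.4916  0.0313] res deg [ 0.3 -0.2  0.5 -0.8 -1.1  1.2]
-317.0 1.2741348193335242 [[11.0, 10.0], [18.0, 20.0], [24.0, 30.0], [30.0, 41.0], [34.0, 53.0], [36.0, 64.0], [38.0, 76.0], [38.0, 88.0], [37.0, 100.0], [35.0, 112.0], [32.0, 123.0], [27.0, 134.0], [22.0, 144.0]] [0.66704792 0.15452174]
```

```bash
sed -i 's/^if abs(a-g).*/if 0: pass/' step.py; python3 - <<'E'
import json,numpy as np
from plan import *
o=load()[:-1]+[(11.6,np.radians(-313))];json.dump(o,open("obs.json","w"));p=fitobs(o)
m=tag(p,11.65+np.arange(0,13)/12);print(((m-[.6353,.2775])*1000*[1,-1]).round(0).tolist())
E
```

```text
p [-0.1409  1.5075  0.0246] res deg [ 0.2 -0.3  0.1 -0.6  0.2  0.2]
[[6.0, 6.0], [14.0, 15.0], [21.0, 24.0], [26.0, 34.0], [31.0, 45.0], [35.0, 56.0], [37.0, 67.0], [38.0, 79.0], [38.0, 90.0], [37.0, 101.0], [35.0, 113.0], [32.0, 123.0], [27.0, 134.0]]
```

Request:
move_arm --motion '[[[12, 13, 0], [0, 0, 0], 1], [[20, 24, 0], [0, 0, 0], 1], [[26, 34, 0], [0, 0, 0], 1], [[31, 45, 0], [0, 0, 0], 1], [[35, 56, 0], [0, 0, 0], 1], [[37, 67, 0], [0, 0, 0], 1], [[38, 79, 0], [0, 0, 0], 1], [[38, 90, 0], [0, 0, 0], 1], [[37, 101, 0], [0, 0, 0], 1], [[35, 113, 0], [0, 0, 0], 1]]'

```text
clock: 12.48
tool_pos: [0.6699, 0.1623, 0.1626]
orientation: [-180.0, -0.0, -0.0]
force: [0.5, 0.2, -0.9]
opening: 0.0295
gripper_force: 30.3
```

```bash
python3 step.py .6703 .1645; python3 - <<'E'
import cv2,numpy as np
im=cv2.resize(cv2.imread("pics/last.png"),None,fx=.25,fy=.25,interpolation=cv2.INTER_AREA).astype(int)
# dark grey tag pixels (not counter: require neutral 85..150) near the disc's near side
from fit import *; import pickle
s=pickle.load(open("d0.pkl","rb"))["scene"];c=proj(s,[.6703,.1645,.06])-[230,120];print("foot px",c)
x,y=int(c[0]),int(c[1]);print(im[y-6:y+14,x-12:x+13].mean(2).astype(int))
E
```

```text
p [-0.1409  1.5075  0.0246] res deg [ 0.2 -0.3  0.1 -0.6  0.2  0.2]
t 12.4833 pred -373.9 seen -368.0 0.27
peg -373.6 0.26
tcp [0.6699 0.1623 0.1626] w 1.17 t 12.5333
[[-2.0, 6.0], [-6.0, 17.0], [-11.0, 27.0], [-16.0, 36.0], [-23.0, 45.0], [-30.0, 53.0], [-39.0, 61.0], [-47.0, 67.0], [-57.0, 73.0], [-66.0, 78.0], [-76.0, 81.0], [-87.0, 84.0], [-97.0, 86.0]] end [0.594  0.0831]
foot px [83.58271347 92.75820373]
[[237 236 213 179 174 170 158 177 206 219 227 230 233 237 240 241 240 243
  248 247 242 239 239 241 242]
 [238 236 216 184 174 170 157 175 212 229 238 242 245 247 248 249 250 251
  251 248 239 237 241 242 243]
 [238 238 232 209 180 171 156 158 204 233 242 246 249 251 251 253 253 253
  251 247 240 240 242 243 243]
 [239 239 237 230 207 179 162 160 189 225 242 247 250 251 253 253 253 253
  249 240 235 239 241 242 241]
 [239 239 238 237 230 208 176 173 187 208 231 244 249 251 252 252 251 249
  240 218 222 237 240 240 241]
 [239 240 240 239 238 233 226 217 205 209 223 233 240 244 246 246 244 240
  229 201 195 225 238 239 240]
 [239 240 239 239 239 238 236 228 214 213 223 231 236 24
[... 714 characters left out ...]
37 238 237 226 185 138 132 137 138 138
  141 162 210 235 239 239 241]
 [242 242 240 239 238 237 237 237 237 237 238 237 229 219 211 203 193 196
  213 225 235 238 238 238 239]
 [244 241 239 239 239 238 236 237 237 238 237 237 237 237 235 234 233 233
  237 238 238 238 238 238 239]
 [234 235 239 244 244 241 238 237 237 238 239 240 240 239 239 239 239 240
  240 241 239 237 237 240 243]
 [198 210 221 230 234 236 240 243 243 245 246 247 247 246 245 244 244 244
  246 248 246 244 241 239 238]
 [121 135 154 178 197 211 223 228 230 231 232 234 237 238 236 234 234 234
  237 236 232 227 222 217 209]
 [ 85  89  96 107 120 133 151 164 168 171 174 185 194 198 199 200 202 202
  198 185 165 154 145 135 125]]
```

```bash
cat > cand.py <<'E'
import sys,pickle;from plan import *
s=pickle.load(open("d0.pkl","rb"))["scene"]
for a in np.arange(float(sys.argv[1]),float(sys.argv[2]),2):
    c=A+R*np.array([np.cos(np.radians(a)),np.sin(np.radians(a))])
    pts=np.array([proj(s,[c[0]+.02*np.cos(q),c[1]+.02*np.sin(q),z]) for q in np.arange(0,6.3,.2) for z in(.045,.06)])-[230,120]
    print(a,pts.min(0).round(1),pts.max(0).round(1))
E
python3 cand.py -376 -365
python3 - <<'E'
import json,numpy as np
from plan import *
o=load()
for a in(-370.,-372.):
  p=fitobs(o+[(12.4833,np.radians(a))])
  m=tag(p,12.5333+np.arange(0,13)/12);print(a,model(p,12.5333)[1],((m-[.6703,.1645])*1000*[1,-1]).round(0).tolist())
E
```

```text
-376.0 [76.  87.9] [ 88.4 100.1]
-374.0 [77.2 87.9] [ 89.6 100.2]
-372.0 [78.4 88. ] [ 90.8 100.2]
-370.0 [79.5 88. ] [ 92.  100.2]
-368.0 [80.7 87.9] [ 93.2 100.2]
-366.0 [81.9 87.9] [ 94.4 100.1]
p [-0.137   1.5261  0.021 ] res deg [-0.4 -0.4 -1.1  0.4  1.6 -0.9]
-370.0 1.137528907942063 [[-0.0, 0.0], [-3.0, 11.0], [-8.0, 21.0], [-13.0, 30.0], [-18.0, 39.0], [-25.0, 47.0], [-32.0, 55.0], [-40.0, 62.0], [-49.0, 68.0], [-58.0, 73.0], [-67.0, 78.0], [-76.0, 81.0], [-86.0, 84.0]]
p [-0.1391  1.5163  0.0228] res deg [-0.3 -0.1 -0.8  0.3  0.9 -0.4]
-372.0 1.156708843817638 [[-1.0, 3.0], [-5.0, 14.0], [-9.0, 24.0], [-14.0, 33.0], [-21.0, 42.0], [-28.0, 50.0], [-35.0, 58.0], [-44.0, 65.0], [-53.0, 71.0], [-62.0, 76.0], [-72.0, 80.0], [-82.0, 83.0], [-92.0, 85.0]]
```

Request:
move_arm --motion '[[[-3, 11, 0], [0, 0, 0], 1], [[-8, 21, 0], [0, 0, 0], 1], [[-13, 30, 0], [0, 0, 0], 1], [[-19, 39, 0], [0, 0, 0], 1], [[-25, 47, 0], [0, 0, 0], 1], [[-33, 55, 0], [0, 0, 0], 1], [[-41, 62, 0], [0, 0, 0], 1], [[-50, 68, 0], [0, 0, 0], 1], [[-59, 73, 0], [0, 0, 0], 1], [[-68, 78, 0], [0, 0, 0], 1]]'

```text
clock: 13.37
tool_pos: [0.6011, 0.0849, 0.1626]
orientation: [-180.0, -0.0, -0.0]
force: [-0.3, -0.4, -1.4]
opening: 0.0295
gripper_force: 30.3
```

```bash
python3 - <<'E'
import json,numpy as np
from plan import *
o=load()+[(12.4833,np.radians(-370.3))];json.dump(o,open("obs.json","w"))
E
python3 step.py .6023 .0865; python3 - <<'E'
import cv2,numpy as np,pickle
from fit import *
im=cv2.resize(cv2.imread("pics/last.png"),None,fx=.25,fy=.25,interpolation=cv2.INTER_AREA).astype(int)
s=pickle.load(open("d0.pkl","rb"))["scene"];c=proj(s,[.6023,.0865,.06])-[230,120];print("foot px",c)
x,y=int(c[0]),int(c[1]);print("x0",x-13,"y0",y-2);print(im[y-2:y+14,x-13:x+14].mean(2).astype(int))
E
python3 cand.py -440 -421
```

```text
p [-0.1373  1.5247  0.0213] res deg [-0.4 -0.4 -1.   0.4  1.4 -0.8]
t 13.3667 pred -427.4 seen -419.5 0.78
peg -421.4 0.66
tcp [0.6011 0.0849 0.1626] w 1.08 t 13.4167
[[-5.0, 2.0], [-15.0, 5.0], [-25.0, 7.0], [-35.0, 9.0], [-45.0, 9.0], [-55.0, 8.0], [-65.0, 7.0], [-75.0, 5.0], [-84.0, 2.0], [-93.0, -2.0], [-102.0, -7.0], [-110.0, -12.0], [-118.0, -18.0]] end [0.5003 0.0933]
foot px [56.15200607 80.51656199]
x0 43 y0 78
[[233 239 240 239 238 234 211 180 187 206 223 233 241 245 246 245 242 237
  229 218 225 236 238 237 238 238 238]
 [222 238 240 239 238 236 232 224 216 212 222 230 235 239 240 240 237 231
  228 229 234 237 237 237 237 238 237]
 [203 232 238 238 237 236 237 235 227 221 225 227 234 238 239 235 225 209
  212 229 236 237 237 238 238 238 238]
 [164 219 235 237 237 237 238 238 235 229 209 191 215 229 227 207 167 142
  149 187 221 234 237 238 238 239 239]
 [132 198 229 235 235 235 237 237 234 213 161 127 146 164 163 152 137 130
  130 139 181 222 236 237 237 238 238]
 [ 92 156 215 233 234 235 236 236 232 199 131 104 120 135 135 134 133 133
  134 134 159 213 236 238 238 237 236
[... 742 characters left out ...]
157 167 179
  202 218 230 237 239 239 239 240 240]
 [ 78  78  78  79  79  89 128 177 213 230 236 237 233 230 226 223 226 229
  233 236 238 240 239 238 238 239 240]
 [ 78  79  79  79  79  80  94 137 183 214 230 236 237 237 236 236 237 238
  239 239 238 238 239 238 237 238 240]
 [ 79  79  78  79  79  79  81  97 135 179 209 227 234 235 235 236 237 239
  240 239 238 237 238 238 238 239 240]]
-440.0 [46.6 71.1] [58.3 82.7]
-438.0 [47.1 71.9] [58.8 83.6]
-436.0 [47.6 72.7] [59.3 84.4]
-434.0 [48.1 73.5] [59.8 85.2]
-432.0 [48.7 74.3] [60.4 86. ]
-430.0 [49.3 75.1] [61.1 86.8]
-428.0 [49.9 75.9] [61.7 87.6]
-426.0 [50.6 76.6] [62.4 88.4]
-424.0 [51.3 77.3] [63.2 89.2]
-422.0 [52.1 78.1] [64.  89.9]
```

```bash
python3 - <<'E'
import json,numpy as np
from plan import *
o=load()+[(13.3667,np.radians(-421.5))];json.dump(o,open("obs.json","w"));
p=fitobs(o[-7:]);t=13.4167
m=tag(p,t+np.arange(0,13)/12);print(model(p,t),((m-[.6023,.0865])*1000*[1,-1]).round(0).tolist())
E
```

```text
p [-0.1008  1.5696  0.0174] res deg [-0.6 -1.8 -0.3  1.8  1.2 -1.4]
(np.float64(-7.43234604634188), np.float64(1.0208167459650492)) [[3.0, -1.0], [-6.0, 3.0], [-15.0, 5.0], [-24.0, 7.0], [-34.0, 9.0], [-43.0, 9.0], [-53.0, 9.0], [-62.0, 8.0], [-71.0, 6.0], [-80.0, 3.0], [-88.0, -0.0], [-97.0, -4.0], [-105.0, -8.0]]
```

Request:
move_arm --motion '[[[-4, 2, 0], [0, 0, 0], 1], [[-12, 5, 0], [0, 0, 0], 1], [[-22, 7, 0], [0, 0, 0], 1], [[-31, 9, 0], [0, 0, 0], 1], [[-40, 9, 0], [0, 0, 0], 1], [[-50, 9, 0], [0, 0, 0], 1], [[-59, 8, 0], [0, 0, 0], 1], [[-68, 7, 0], [0, 0, 0], 1], [[-77, 4, 0], [0, 0, 0], 1], [[-85, 1, 0], [0, 0, 0], 1]]'

```text
clock: 14.25
tool_pos: [0.5161, 0.0846, 0.1627]
orientation: [-180.0, -0.0, -0.0]
force: [-0.2, -0.1, -2.2]
opening: 0.0296
gripper_force: 30.3
```

```bash
python3 step.py .5173 .0855;  python3 - <<'E'
import cv2,numpy as np,pickle
from fit import *
im=cv2.resize(cv2.imread("pics/last.png"),None,fx=.25,fy=.25,interpolation=cv2.INTER_AREA).astype(int)
s=pickle.load(open("d0.pkl","rb"))["scene"];c=proj(s,[.5173,.0855,.06])-[230,120];print("foot px",c)
x,y=int(c[0]),int(c[1]);print("x0",x-13,"y0",y);print(im[y:y+12:2,x-13:x+14].mean(2).astype(int))
E
python3 cand.py -484 -465
```

```text
p [-0.1272  1.5519  0.0182] res deg [-1.1 -1.9 -0.   2.1  1.4 -1.6]
t 14.25 pred -473.6 seen -463.2 0.82
peg -469.1 0.63
tcp [0.5161 0.0846 0.1627] w 0.96 t 14.3
[[-10.0, -4.0], [-18.0, -8.0], [-25.0, -13.0], [-33.0, -19.0], [-39.0, -25.0], [-45.0, -31.0], [-51.0, -38.0], [-56.0, -45.0], [-60.0, -53.0], [-64.0, -60.0], [-67.0, -68.0], [-70.0, -77.0], [-72.0, -85.0]] end [0.4502 0.1539]
foot px [50.36784703 62.26018785]
x0 37 y0 62
[[ 75  65  53  55 101 191 225 205 153 121 150 187 214 223 227 223 202 181
  209 230 235 236 235 234 234 233 234]
 [ 74  63  51  69 172 225 225 183 122 111 122 130 129 128 132 136 135 138
  180 223 235 236 235 234 234 235 236]
 [ 74  63  57 104 194 232 230 188 125 125 132 141 151 157 156 153 149 146
  179 221 234 235 235 235 235 235 236]
 [ 74  63  58 113 197 231 235 224 179 120 119 139 159 164 160 145 132 156
  211 234 236 236 237 237 237 237 236]
 [ 74  63  60 123 203 231 234 235 235 230 220 206 187 175 188 210 223 233
  237 237 237 236 235 236 237 238 239]
 [ 74  63  62 130 207 233 236 238 238 237 236 237 237 237 237 238 237 236
  237 237 238 238 237 235 237 238 237]]
-484.0 [46.5 53. ] [57.6 64. ]
-482.0 [46.1 53.8] [57.2 64.7]
-480.0 [45.7 54.5] [56.9 65.5]
-478.0 [45.4 55.3] [56.6 66.3]
-476.0 [45.1 56.1] [56.3 67.1]
-474.0 [44.9 56.9] [56.1 68. ]
-472.0 [44.7 57.7] [55.9 68.8]
-470.0 [44.5 58.5] [55.8 69.6]
-468.0 [44.4 59.3] [55.7 70.5]
-466.0 [44.3 60.2] [55.6 71.4]
```

```bash
python3 - <<'E'
import numpy as np
from fit import *
k=np.arange(1,11);a=np.radians(-471.7-4.25*k+.03*k*k)
m=A+R*np.stack([np.cos(a),np.sin(a)],-1);print(((m-[.5173,.0855])*1000*[1,-1]).round().tolist())
E
```

```text
[[-9.0, -4.0], [-16.0, -7.0], [-23.0, -12.0], [-30.0, -17.0], [-36.0, -22.0], [-42.0, -27.0], [-47.0, -33.0], [-52.0, -39.0], [-56.0, -45.0], [-60.0, -52.0]]
```

Request:
move_arm --motion '[[[-8, -3, 0], [0, 0, 0], 1], [[-16, -7, 0], [0, 0, 0], 1], [[-23, -12, 0], [0, 0, 0], 1], [[-30, -17, 0], [0, 0, 0], 1], [[-36, -22, 0], [0, 0, 0], 1], [[-42, -27, 0], [0, 0, 0], 1], [[-47, -33, 0], [0, 0, 0], 1], [[-52, -39, 0], [0, 0, 0], 1], [[-56, -45, 0], [0, 0, 0], 1], [[-60, -52, 0], [0, 0, 0], 1]]'

```text
clock: 15.13
tool_pos: [0.4567, 0.137, 0.1626]
orientation: [180.0, -0.0, -0.0]
force: [0.8, 0.1, -1.8]
opening: 0.0297
gripper_force: 30.3
```

Request:
move_arm --motion '[[[-3, -6, -8], [0, 0, 0], 1], [[-4, -9, -25], [0, 0, 0], 1], [[-4, -10, -45], [0, 0, 0], 1], [[-4, -10, -58], [0, 0, 0], 1], [[-4, -10, -60], [0, 0, 0], 1], [[-4, -10, -60], [0, 0, 0], 1]]'

```text
clock: 15.63
tool_pos: [0.4534, 0.147, 0.2235]
orientation: [-179.9, -0.1, -0.0]
force: [0.1, -0.2, -2.8]
opening: 0.0298
gripper_force: 30.3
```

Request:
move_arm --motion '[[[5, 15, 0], [0, 0, 0], 1], [[15, 45, 0], [0, 0, 0], 1], [[27, 79, 0], [0, 0, 0], 1], [[40, 115, 0], [0, 0, 0], 1], [[53, 152, 0], [0, 0, 0], 1], [[65, 188, 0], [0, 0, 0], 1], [[78, 224, 0], [0, 0, 0], 1], [[90, 258, 0], [0, 0, 0], 1], [[99, 286, 0], [0, 0, 0], 1], [[104, 300, 0], [0, 0, 0], 1]]'

```text
clock: 16.47
tool_pos: [0.557, -0.1567, 0.2207]
orientation: [180.0, 0.2, -0.2]
force: [-0.2, 0.5, -2.3]
opening: 0.0296
gripper_force: 30.3
```

Request:
move_arm --motion '[[[0, 0, 0], [0, 0, 0], 1], [[0, 0, 15], [0, 0, 0], 1], [[0, 0, 45], [0, 0, 0], 1], [[0, 0, 75], [0, 0, 0], 1], [[0, 0, 95], [0, 0, 0], 1], [[0, 0, 105], [0, 0, 0], 1], [[0, 0, 112], [0, 0, 0], 1], [[0, 0, 115], [0, 0, 0], 1], [[0, 0, 115], [0, 0, 0], 1]]'

```text
clock: 17.22
tool_pos: [0.5573, -0.1534, 0.1076]
orientation: [180.0, 0.0, 0.0]
force: [0.7, -0.2, -1.6]
opening: 0.0294
gripper_force: 30.3
```

```bash
python3 - <<'E'
from plant import ctrl
import cv2,numpy as np
from h import *
s=ctrl.snapshot("scene");o=ctrl.get_obs();print(o["clock"],o["tool_pos"],o["force"])
a=cv2.resize(s["color"][150:270,170:320],None,fx=5,fy=5,interpolation=2);cv2.imwrite("pics/pl.png",a[:590])
E
```

```text
17.2667 [ 0.55763046 -0.15353131  0.10828272] [ 0.3428049  -0.28481708 -1.73159713]
```

View pics/pl.png

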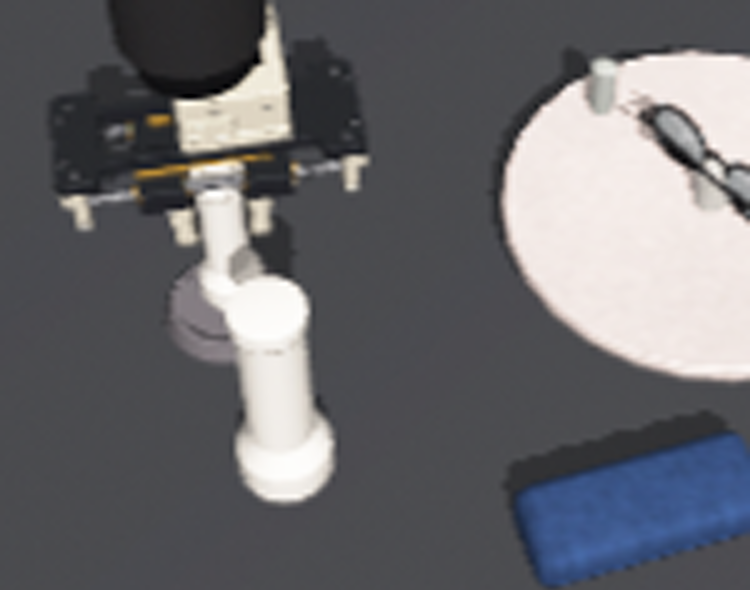

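The reader's foot at (225,285) is centred over the dish at (215,310). Lower and release.

Request:
move_arm --motion '[[[0, 0, 4], [0, 0, 0], 1], [[0, 0, 8], [0, 0, 0], 1], [[0, 0, 12], [0, 0, 0], 1], [[0, 0, 15], [0, 0, 0], 1], [[0, 0, 17], [0, 0, 0], 1], [[0, 0, 18], [0, 0, 0], 1], [[0, 0, 18], [0, 0, 0], 1], [[0, 0, 18], [0, 0, 0], 1]]'

```text
clock: 17.93
tool_pos: [0.5571, -0.1537, 0.0896]
orientation: [180.0, -0.0, -0.0]
force: [-0.4, 0.1, -1.1]
opening: 0.0293
gripper_force: 30.3
```

Request:
move_arm --motion '[[[0, 0, 0], [0, 0, 0], 0.6], [[0, 0, 0], [0, 0, 0], 0.5], [[0, 0, 0], [0, 0, 0], 0.3], [[0, 0, 0], [0, 0, 0], 0], [[0, 0, 0], [0, 0, 0], 0], [[0, 0, 0], [0, 0, 0], 0], [[0, 0, 0], [0, 0, 0], 0], [[0, 0, 0], [0, 0, 0], 0], [[0, 0, 0], [0, 0, 0], 0]]'

```text
clock: 18.68
tool_pos: [0.5571, -0.1536, 0.0896]
orientation: [180.0, -0.0, -0.0]
force: [0.4, -0.2, -0.6]
opening: 0.0827
gripper_force: 0.0
```

Request:
move_arm --motion '[[[0, 0, -8], [0, 0, 0], 0], [[0, 0, -25], [0, 0, 0], 0], [[0, 0, -50], [0, 0, 0], 0], [[0, 0, -80], [0, 0, 0], 0], [[0, 0, -110], [0, 0, 0], 0], [[0, 0, -135], [0, 0, 0], 0], [[0, 0, -150], [0, 0, 0], 0], [[0, 0, -150], [0, 0, 0], 0], [[0, 0, -150], [0, 0, 0], 0], [[0, 0, -150], [0, 0, 0], 0]]'

```text
clock: 19.52
tool_pos: [0.5565, -0.1535, 0.2392]
orientation: [-180.0, 0.0, -0.0]
force: [0.2, -0.1, -1.4]
opening: 0.0877
gripper_force: 0.0
```

```bash
python3 - <<'E'
from plant import ctrl
import cv2,numpy as np,pickle
from h import *
s=ctrl.snapshot("scene");d=pickle.load(open("d0.pkl","rb"))["scene"]
o=ctrl.get_obs();print(o["clock"],o["tool_pos"],o["opening"],o["force"])
# compare the reader/cradle/bystander regions with the first picture
df=np.abs(s["color"].astype(int)-d["color"]).max(2)>50
for n,(x0,x1,y0,y1) in dict(reader=(200,232,180,222),case=(270,328,233,268),calc=(92,130,195,242)).items(): print(n,df[y0:y1,x0:x1].mean().round(3))
def best(p):
    x0,x1,y0,y1=p;r=cv2.matchTemplate(s["color"][y0-8:y1+8,x0-8:x1+8],d["color"][y0:y1,x0:x1],cv2.TM_CCOEFF_NORMED);return cv2.minMaxLoc(r)[1::2]
print("match (8,8 = unmoved)",best((204,222,183,222)),best((270,328,233,268)),best((362,386,135,174)))
E
```

```text
19.5667 [ 0.55637252 -0.15356464  0.23871809] 0.0878668504470805 [-0.65121137 -0.07848637 -0.92798745]
reader 0.008
case 0.0
calc 0.0
match (8,8 = unmoved) (0.9837179780006409, (8, 8)) (0.9994267821311951, (8, 8)) (0.9995537996292114, (8, 8))
```

The reader is standing back in its original spot and nothing else has moved.

```bash
python3 -c "
from plant import ctrl
print(ctrl.close_job())"
```

```text
the job is handed in; nothing more can be done
None
```

The job is handed in, with no verdict returned: the reader spun the stand at about 1.5 rad/s, followed the tag for over 5 s by my tracking, and stands released in its cradle with the bystanders unmoved.

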